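Take the filter cassette out of the water bath's push-latch bay

TASK

Press the flap on the sloping front of the water bath inward, not too hard, until its catch lets go and it swings fully open. Then draw the filter cassette out of the bay by its fin and set it down flat in the steel tray, fin up, without dropping it. Leave the glassware standing where it is and the flap open.

Things in the scene. Friction and masses are not known exactly. Their poses are not given: they have to be found in the camera images.
- bath: White laboratory water bath, fixed, 317 deep x 242 wide x 190 mm high (lids with knobs on its back part to 212). Origin: centre of underside; x to the back, z up. Front: upright apron 85 mm high, then a face 175 mm long rising backwards at 35 deg to the horizontal: its outward normal is (-0.574, 0, 0.819) in bath axes, up the slope is (0.819, 0, 0.574).
- flap_hinge (a point): Middle of the flap's hinge line, at the foot of the sloping face (flush with its surface), parallel to the bath's y axis; bath axes.
- flap_angle (a joint): Flap angle, rad: 0 shut, flush with the face; negative = pressed in (stop -0.075); positive = open, turning about its lower edge towards the front, to 2.44 (stop, nearly level). A hidden catch at the upper edge holds it; pressed to about -0.04 the catch lets go for good, and a spring (0.65 N m when shut) swings it open in 1 to 2 s once the finger is out of its way, and holds it there.
- flap: The flap, white, 142 up the slope x 158 wide x 8 mm thick, set flush in the sloping face. Origin: on the hinge line, at the level of its outer surface; z is the flap's outward normal, x runs along its outer surface from the hinge to the free edge (up the slope when shut). Turns with joint flap_angle.
- press_pad (a point): Centre of the outer surface of the grey raised bar (70 wide x 20 x 2 mm) near the flap's upper, free edge, 125 mm up the slope from the hinge: where to press, along the inward normal. The catch lets go about 5 mm in, at 5 to 8 N; the stop is at 9 mm. The flap then follows the finger out until that is 50 mm or more off along the normal. Axes of the flap.
- bay (a point): Middle of the bay's floor under the cassette, 70 mm below the face along its normal; bath axes. The bay behind the flap is 164 mm wide and 137 mm long, floor parallel to the face. The cassette's lower edge rests on a ledge; 3 mm play to 12 mm high ribs at its sides, 5 mm to a 25 mm high partition above, so it comes out along the normal.
- cassette: Grey filter cassette, loose, 0.15 to 0.31 kg: base 100 (x) x 80 (y) x 20 mm, in the middle of its top a grip fin 60 long (x) x 14 thick (y) x 30 mm high. Origin: centre of the underside, z out through the fin. At the start it lies in the bay, z along the face's normal, x up the slope, fin top 20 mm below the face. Pinch the fin across its thickness, tool along the normal; 67 mm is free each side.
- tray: Open steel tray, loose, 0.9 kg, 170 (x) x 220 (y) x 25 mm high outside, walls and floor 4 mm. Origin: centre of the underside, z up. Stands to the left or to the right of the bath.
- bottle: Amber bottle, 64 mm across, 140 mm high, standing loose on the side opposite to the tray. Origin: centre of the underside. Leave alone.
- beaker: Glass beaker, 84 mm across, 110 mm high, standing loose behind on the left. Origin: centre of the underside. Leave alone.
- flask: Conical glass flask, 84 mm across at the foot, 125 mm high, standing loose behind on the right. Origin: centre of the underside. Leave alone.

How it is judged:
On the way, in this order (a step that is already met when the one before it is completed fails the run):
1. the flap has been released and stands fully open (value of joint flap_angle above 2.2 rad), for 0.2 s.
2. the cassette is out of the bay (distance between cassette and bay above 0.1 m), for 0.1 s.
At the end, for the whole second after the job is handed in: The flap is open beyond 2.2 rad; the cassette lies at rest on the tray's floor (its underside within 10 mm of the tray's, inside the walls), fin up within 0.1 rad; the tray stands level; bottle, beaker and flask stand upright (value of joint flap_angle above 2.2 rad and z of cassette in the frame of tray between 0 and 0.01 m and x of cassette in the frame of tray between -0.06 and 0.06 m and y of cassette in the frame of tray between -0.08 and 0.08 m and angle between each of cassette, tray's own z axis and vertical below 0.1 rad and linear speed of cassette below 0.02 m/s and angle between each of bottle, beaker, flask's own z axis and vertical below 0.2 rad); the robot touches nothing.
It fails at once if the flap is pressed or struck with more than 45 N (contact force between anything else and flap above 45 N).
It fails at once if the cassette is dropped (moves faster than 0.75 m/s while nothing grips it) (contact force between the fingers and cassette below 0.5 N and linear speed of cassette above 0.75 m/s).
It fails at once if the bottle, beaker or flask is shifted by more than 30 mm (distance of any of bottle, beaker, flask from where it was at the start of the episode above 0.03 m).
It also fails if it takes over 54 s, if anything falls off the work surface, if the arm or the gripper's body presses on something with over 40 N, if the wrist force passes 120 N, or if a joint passes its speed limit or range.

ROBOT

A 6-joint arm with a two-finger parallel gripper is mounted at the origin on the work surface. World frame = base frame: x ahead of the robot, y to its left, z up, the work surface at z = 0. Lengths are in m, angles in rad, forces in N, time in s.
With the tool pointing down it reaches from about 0.25 to 0.775 m from the base axis. Payload 4 kg.
Tool frame: the origin (TCP) lies midway between the tips of the shut fingers; the grasp point (between the pads) lies 19 mm behind it; z points along the fingers, x is the direction in which the jaws open and shut, and the axes are right-handed (so a half turn about z gives the same grasp; the last joint's range is limited). The gripper opens to 94 mm and grips with 3 to 60 N. Pads are 16 mm wide; open, the fingers measure 119 mm over their backs; the gripper's body (75 mm by 177 mm) begins 78 mm behind the grasp point.
Start: joints at [-1.423, 0.087, 1.371, -0, 1.684, -0.103], TCP at [0.136, -0.533, 0.206] pointing down, gripper open.
Joint ranges: [-3.1, 3.1], [-0.76, 2.03], [0.27, 2.55], [-1.08, 4.22], [0.17, 2.65], [-2.57, 2.57]. Speed limits (rad/s): [2.79, 2.79, 3.14, 3.14, 3.14, 3.14].

INTERFACE

Orientations are given as [roll, pitch, yaw] about the fixed x, y, z axes, in that order (R = Rz(yaw) Ry(pitch) Rx(roll)).
In Python, from bench import * gives the robot as it stands.
- The arm moves only by the tool send_rows, never from a script. Its argument "rows" is one flat list of numbers, 7 for each row, row after row: the shift along the world's x, y, z in mm, then the turn, a rotation vector about the world's x, y, z in degrees, then the opening, from 0 (shut) to 1 (fully open). A call has exactly 8 rows; each row shifts and turns the commanded pose from where the row before left it; what a row does not reach is not made up. A row lasts 1/8 s, in which the tool goes at most 62.5 mm and 10.7 degrees, less where a joint would pass 70% of its speed; a pose out of reach is approached as far as the arm can. A call is refused whole if a number of a shift passes 62.5 or a number of a turn 10.7, either way. A call with a gripper value outside its range is refused whole. The fingers move at their own pace and stop on an object; the grip force is fixed at half the most. Time passes only in rows, so rows that do not move let the fingers close, or fill a call up. It gives the time, the measured TCP pose, the force and the opening at its end, in the units of the state.
- get_obs(): the state, without advancing time (a new reading comes with each control period).
- snapshot(name): name is "scene" or "top" or "wrist"; returns a dict with "color" (480x640x3 uint8, red, green, blue), "intrinsics" (3x3 intrinsics, pixels), "rvec" (rotation vector, rad) and "tvec" (3), from world to camera coordinates, as OpenCV has them; the wrist camera has in their place "T_tool_cam" (4x4, takes a point from camera to tool coordinates, whose origin is the TCP and whose axes are the tool frame's). Camera axes: x right, y down, z forward; pixel columns grow to the right and rows downward; lengths in m; the calibration is good to about 2 mm. A picture is of the moment at which its call begins: read the wrist's pose just before it. There is no depth.
- close_job(): hands the job in, once; it reports no verdict.
The state is a dict: "time": time; "joint_positions": joint angles; "qvel": joint speeds; "joint_torque": joint torques, N m; "tool_pos": TCP position; "ee_rot": TCP orientation; "wrist_force": force on the tool from outside, world axes, zero at the start; "wrist_torque": the same for the moment, N m; "width": finger opening in m.
Only numpy, scipy, OpenCV 4.12 (cv2) and the standard library are available. Lean on these libraries where they do the work, as an engineer would, in place of code of your own. Each camera call takes 0.05 s, during which the arm holds its last target.

## Working session

There is one attempt and no reset: what is moved stays moved. The work goes in short steps, Python scripts to look and compute and a tool call to move; the robot and the scene stay as the last step left them, time stands still between calls to the robot, and variables do not carry over. Pictures are saved under pics/ and viewed, and the job is handed in when it is done.

Besides the shell and the picture viewer there is one more tool, called after ">>>" as name(argument=value, ...) on one line, values as JSON. send_rows: Moves the arm, as the interface text tells. Its arguments: {"type":"object","properties":{"rows":{"type":"array","items":{"type":"number"}}},"required":["rows"]}

```bash
mkdir -p pics; ls; python3 - <<'E'
from bench import *
import cv2
print(get_obs())
for n in ["scene","top","wrist"]:
    s=snapshot(n); cv2.imwrite(f"pics/{n}0.png",s["color"][:,:,::-1])
    print(n,{k:v for k,v in s.items() if k!="color"})
E
```

```text
pics
{'time': 0.0, 'joint_positions': array([-1.42307850e+00,  8.79262913e-02,  1.37220533e+00, -2.85691181e-05,
        1.68358782e+00, -1.03108172e-01]), 'qvel': array([-0.00083859,  0.00026782,  0.00014717, -0.00199378, -0.0003794 ,
       -0.00086892]), 'joint_torque': array([-3.00744050e-04, -3.40185821e+01, -3.02423573e+01,  7.17488257e-02,
        3.31139588e-02, -1.53741539e-04]), 'tool_pos': array([ 0.13641508, -0.53226508,  0.20434468]), 'ee_rot': array([-3.14140200e+00,  2.11842069e-03, -1.31997331e+00]), 'wrist_force': array([-0.63265906, -0.21844643,  0.54016968]), 'wrist_torque': array([ 0.05630611,  0.02328816, -0.04436814]), 'width': 0.09404958927714974}
scene {'intrinsics': array([[477.04508776,   0.        , 321.08112806],
       [  0.        , 477.04508776, 239.91321109],
       [  0.        ,   0.        ,   1.        ]]), 'rvec': array([ 2.47469833, -0.27742799,  0.10762331]), 'tvec': array([-0.5657232 ,  0.18445916,  0.99289617])}
top {'intrinsics': array([[621.06896138,   0.        , 313.8463086 ],
       [  0.        , 621.06896138, 248.94149407],
       [  0.        ,   0.        ,   1.        ]]), 'rvec': array([ 2.11544025, -2.11898497,  0.20143838]), 'tvec': array([0.00499087, 0.59560769, 1.26108586])}
wrist {'intrinsics': array([[386.77073987,   0.        , 318.34529812],
       [  0.        , 386.77073987, 222.48884548],
       [  0.        ,   0.        ,   1.        ]]), 'T_tool_cam': array([[ 9.99999961e-01,  1.99324697e-04, -1.94253122e-04,
         8.89109706e-04],
       [-1.40803684e-04,  9.64339108e-01,  2.64669730e-01,
        -7.63554934e-02],
       [ 2.40081095e-04, -2.64669692e-01,  9.64339098e-01,
        -1.77973167e-01],
       [ 0.00000000e+00,  0.00000000e+00,  0.00000000e+00,
         1.00000000e+00]])}
```

View pics/scene0.png

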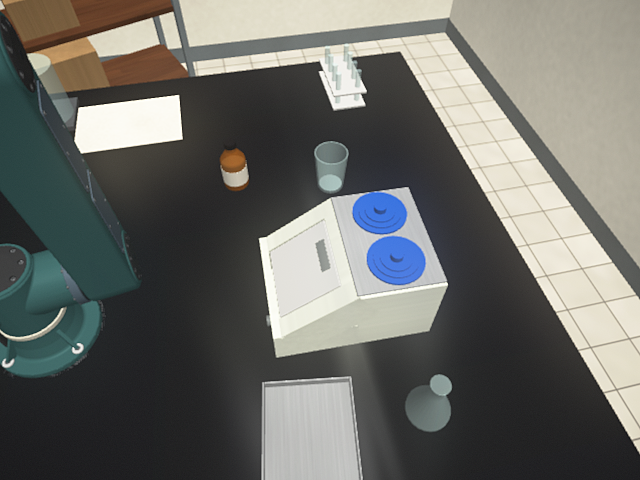

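View pics/top0.png

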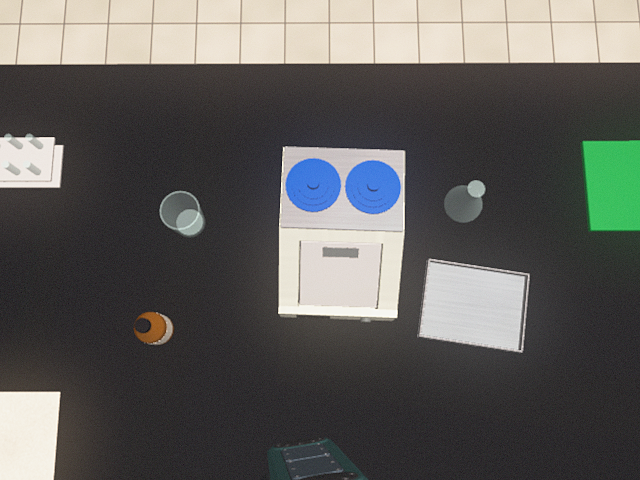

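View pics/wrist0.png

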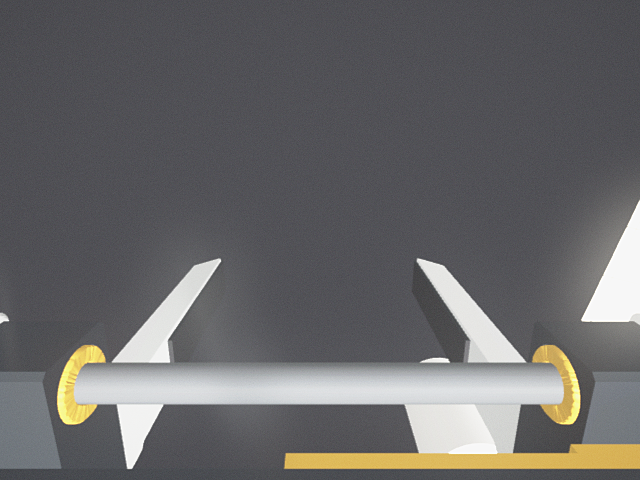

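```bash
python3 - <<'E'
import cv2
a=cv2.imread("pics/top0.png"); b=cv2.imread("pics/scene0.png")
cv2.imwrite("pics/t1.png",cv2.resize(a[140:325,265:415],None,fx=3.2,fy=3.2,interpolation=cv2.INTER_CUBIC))
cv2.imwrite("pics/t2.png",cv2.resize(a[250:360,410:540],None,fx=5,fy=5,interpolation=cv2.INTER_CUBIC))
cv2.imwrite("pics/s1.png",cv2.resize(b[180:360,250:450],None,fx=3.2,fy=3.2,interpolation=cv2.INTER_CUBIC))
E
```

```text
(no output)
```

View pics/t1.png

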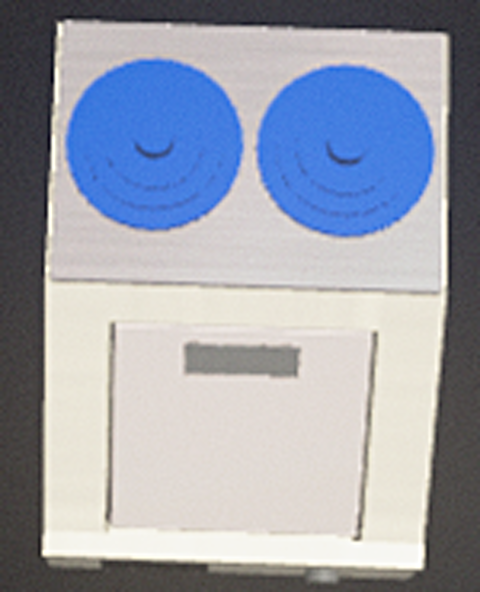

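View pics/s1.png

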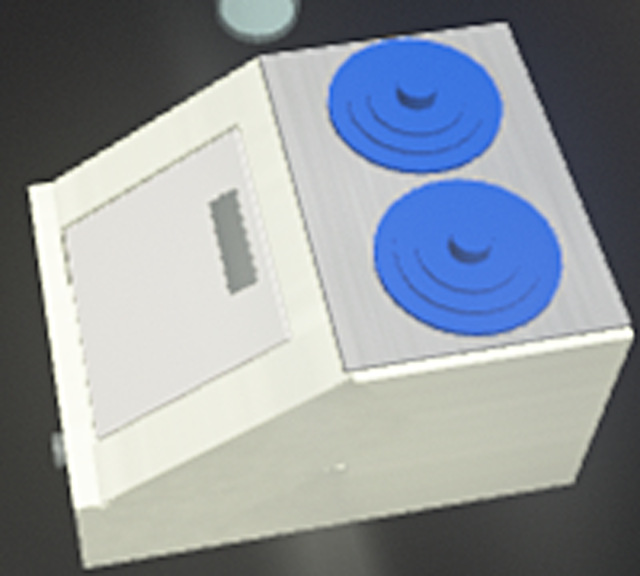

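View pics/t2.png

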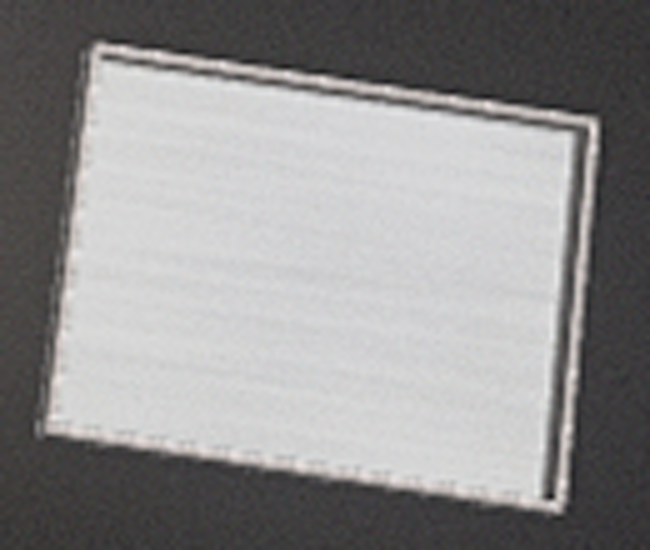

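```bash
cat > h.py <<'E'
import numpy as np, cv2, pickle
from bench import *
from scipy.spatial.transform import Rotation as Ro
def cam(n):
    s=snapshot(n); R=cv2.Rodrigues(s["rvec"])[0]; return s["intrinsics"],R,s["tvec"].reshape(3,1),s["color"]
def tri(c1,p1,c2,p2):
    P1=c1[0]@np.hstack([c1[1],c1[2]]);P2=c2[0]@np.hstack([c2[1],c2[2]])
    X=cv2.triangulatePoints(P1,P2,np.array(p1,float).T,np.array(p2,float).T); X=(X[:3]/X[3]).T
    e=[]
    for P,p in((P1,p1),(P2,p2)):
        q=(P@np.c_[X,np.ones(len(X))].T).T; e.append(np.linalg.norm(q[:,:2]/q[:,2:]-p,axis=1).max())
    return X,e
def plane(c,p,z):
    K,R,t=c[:3]; C=(-R.T@t).ravel(); d=(R.T@np.linalg.inv(K)@np.c_[np.array(p,float),np.ones(len(p))].T).T
    return C+d*((z-C[2])/d[:,2])[:,None]
E
python3 - <<'E'
from h import *
np.set_printoptions(precision=4,suppress=True)
t=cam("top");s=cam("scene")
T=lambda p:(np.array(p)+.5)/3.2-.5+[265,140]
S=lambda p:(np.array(p)+.5)/3.2-.5+[250,180]
for n,a,b in [("flap",[(116,323),(376,333),(108,527),(356,540)],[(239,127),(290,338),(62,230),(97,437)]),
 ("pad",[(187,342),(300,347),(298,377),(184,373)],[(236,189),(257,288),(232,295),(209,199)]),
 ("plate",[(57,21),(447,33),(442,293),(50,279)],[(508,22),(632,325),(349,370),(261,57)])]:
    X,e=tri(t,T(a),s,S(b)); print(n,e);print(X,X.mean(0))
    if n=="plate": print("plane",plane(t,T(a),.19), plane(s,S(b),.19))
p=(np.array([(95,46),(597,119),(562,510),(45,431)])+.5)/5-.5+[410,250]
X=plane(t,p,.025);print(X,X.mean(0)); d=X[1]-X[0];print(np.linalg.norm(d),np.degrees(np.arctan2(d[1],d[0])),np.linalg.norm(X[3]-X[0]))
print(plane(t,[(154,328),(183,220),(464,203)],0.05))
E
```

```text
flap [np.float64(0.6267322343014486), np.float64(1.1187368726565088)]
[[ 0.5914  0.0287  0.1667]
 [ 0.5846 -0.1296  0.1664]
 [ 0.4748  0.0356  0.0829]
 [ 0.4678 -0.1227  0.0833]] [ 0.5297 -0.047   0.1248]
pad [np.float64(0.3276820302056771), np.float64(0.5749847186122128)]
[[ 0.5802 -0.0146  0.161 ]
 [ 0.5777 -0.0841  0.1541]
 [ 0.561  -0.0829  0.1493]
 [ 0.5628 -0.0127  0.153 ]] [ 0.5705 -0.0486  0.1544]
plate [np.float64(0.4959716341083412), np.float64(0.9241411684088129)]
[[ 0.7802  0.0654  0.1819]
 [ 0.769  -0.1754  0.187 ]
 [ 0.606  -0.1679  0.1851]
 [ 0.6149  0.0682  0.1843]] [ 0.6925 -0.0524  0.1846]
plane [[ 0.7763  0.065   0.19  ]
 [ 0.7678 -0.1749  0.19  ]
 [ 0.6039 -0.1671  0.19  ]
 [ 0.6131  0.0678  0.19  ]] [[ 0.778   0.0585  0.19  ]
 [ 0.768  -0.177   0.19  ]
 [ 0.6065 -0.1705  0.19  ]
 [ 0.6144  0.0633  0.19  ]]
[[ 0.5798 -0.2448  0.025 ]
 [ 0.5473 -0.4601  0.025 ]
 [ 0.3808 -0.434   0.025 ]
 [ 0.4141 -0.2175  0.025 ]] [ 0.4805 -0.3391  0.025 ]
0.2177134811177451 -98.57348676551031 0.1678894585322254
[[ 0.4297  0.3379  0.05  ]
 [ 0.6615  0.2865  0.05  ]
 [ 0.6979 -0.3214  0.05  ]]
```

```bash
cat >> h.py <<'E'
np.set_printoptions(precision=4,suppress=True)
yaw=np.radians(-2.5); B=Ro.from_euler('z',yaw)
n=B.apply([-.5736,0,.8192]); u=B.apply([.8192,0,.5736]); yb=B.apply([0,1,0])
Rt=np.c_[-yb,np.cross(-n,-yb),-n]
def to(pos,R,o=None):
    o=o or get_obs(); rv=(Ro.from_matrix(R)*Ro.from_euler('xyz',o["ee_rot"]).inv()).as_rotvec(degrees=True)
    print("t",o["time"],"pos",o["tool_pos"],"d_mm",(np.array(pos)-o["tool_pos"])*1e3,"rv",rv,"F",o["wrist_force"],"w",o["width"])
E
python3 - <<'E'
from h import *
print(n,u,yb,Rt)
pad=np.array([.572,-.048,.156]); to(pad+.1*n,Rt)
E
```

```text
[-0.5731  0.025   0.8192] [ 0.8184 -0.0357  0.5736] [0.0436 0.999  0.    ] [[-0.0436 -0.8184  0.5731]
 [-0.999   0.0357 -0.025 ]
 [-0.     -0.5736 -0.8192]]
t 0.25 pos [ 0.1365 -0.5325  0.205 ] d_mm [378.2192 487.0479  32.9603] rv [  3.5781 -34.9344 -16.3583] F [-0.1913 -1.0564  0.1639] w 0.0936742458951263
```

>>> send_rows(rows=[30, 40, 12, 0.45, -4.37, -2.04, 0, 36, 46, 8, 0.45, -4.37, -2.04, 0, 36, 46, 6, 0.45, -4.37, -2.04, 0, 36, 46, 6, 0.45, -4.37, -2.04, 0, 36, 46, 6, 0.45, -4.37, -2.04, 0, 36, 46, 6, 0.45, -4.37, -2.04, 0, 36, 46, 0, 0.45, -4.37, -2.04, 0, 36, 46, 0, 0.45, -4.37, -2.04, 0])

```text
time: 1.25
tool_pos: [0.4191, -0.1697, 0.2499]
ee_rot: [-2.527, -0.001, -1.617]
wrist_force: [0.5, -0.0, 0.2]
width: 0.0175
```

```bash
python3 - <<'E'
from h import *
pad=np.array([.572,-.048,.156]); to(pad+.1*n,Rt)
E
```

```text
t 1.25 pos [ 0.4191 -0.1697  0.2499] d_mm [ 95.5751 124.2052 -12.0156] rv [0.0436 0.2174 0.1442] F [ 0.5424 -0.0152  0.1723] w 0.017455131153951635
```

>>> send_rows(rows=[30, 40, 0, 0, 0.1, 0, 0, 30, 40, -4, 0, 0.1, 0.1, 0, 25, 30, -4, 0, 0, 0, 0, 10, 14, -4, 0, 0, 0, 0, 0, 0, 0, 0, 0, 0, 0, 0, 0, 0, 0, 0, 0, 0, 0, 0, 0, 0, 0, 0, 0, 0, 0, 0, 0, 0, 0, 0])

```text
time: 2.25
tool_pos: [0.5133, -0.0478, 0.2379]
ee_rot: [-2.533, -0.001, -1.614]
wrist_force: [-0.7, 0.3, 0.2]
width: 0.0006
```

```bash
cat >> h.py <<'E'
def wpix(X):
    "world points -> wrist pixels"
    o=get_obs(); R=Ro.from_euler('xyz',o["ee_rot"]).as_matrix(); s=snapshot("wrist")
    M=s["T_tool_cam"]; pt=(np.atleast_2d(X)-o["tool_pos"])@R; pc=(pt-M[:3,3])@M[:3,:3]
    q=pc@s["intrinsics"].T; return q[:,:2]/q[:,2:],s["color"]
E
python3 - <<'E'
from h import *
pad=np.array([.572,-.048,.156]); to(pad+.1*n,Rt)
q,c=wpix([pad+i*.035*yb+j*.01*u for i in(-1,1) for j in(-1,1)]); c=c[:,:,::-1].copy(); print(q)
for p in q: cv2.circle(c,tuple(int(round(v)) for v in p),2,(0,0,255),-1)
cv2.imwrite("pics/w1.png",c)
E
```

```text
t 2.25 pos [ 0.5133 -0.0478  0.2379] d_mm [1.3911 2.2798 0.0551] rv [ 0.0582 -0.1469 -0.0045] F [-0.7021  0.2631  0.1668] w 0.0005913171543187265
[[360.2686 232.7557]
 [361.0674 206.912 ]
 [267.4368 232.7151]
 [266.5028 206.8666]]
```

View pics/w1.png

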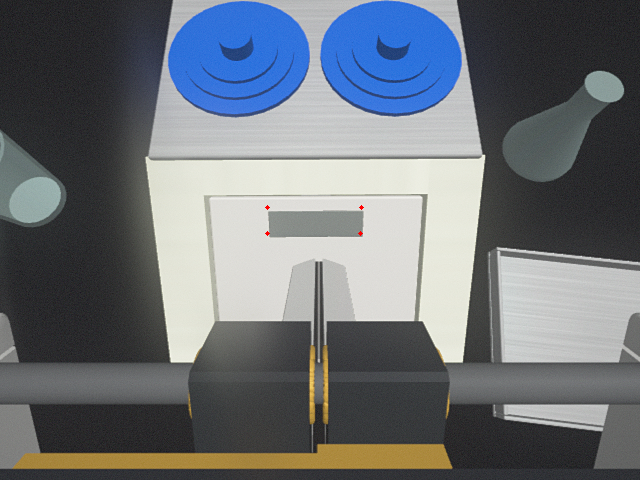

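>>> send_rows(rows=[12.6, 0, -18, 0, 0, 0, 0, 12.6, 0, -18, 0, 0, 0, 0, 12.6, 0, -18, 0, 0, 0, 0, 12.6, 0, -18, 0, 0, 0, 0, 2.9, 0, -4.1, 0, 0, 0, 0, 0, 0, 0, 0, 0, 0, 0, 0, 0, 0, 0, 0, 0, 0, 0, 0, 0, 0, 0, 0, 0])

```text
time: 3.3
tool_pos: [0.567, -0.047, 0.1627]
ee_rot: [-2.532, -0.001, -1.613]
wrist_force: [-0.4, -0.1, -0.5]
width: 0.0008
```

```bash
cat > k.py <<'E'
from h import *
pad=np.array([.572,-.048,.156]); o=get_obs(); print("off along n",(o["tool_pos"]-pad)@n*1e3,"u",(o["tool_pos"]-pad)@u*1e3,"y",(o["tool_pos"]-pad)@yb*1e3,"Fn",o["wrist_force"]@n)
c=snapshot("wrist")["color"][:,:,::-1]; cv2.imwrite("pics/w2.png",c)
E
python3 k.py
```

```text
off along n 8.3276153710723 u -0.2792342171758658 y 0.7991822867932205 Fn -0.15679057440338087
```

View pics/w2.png

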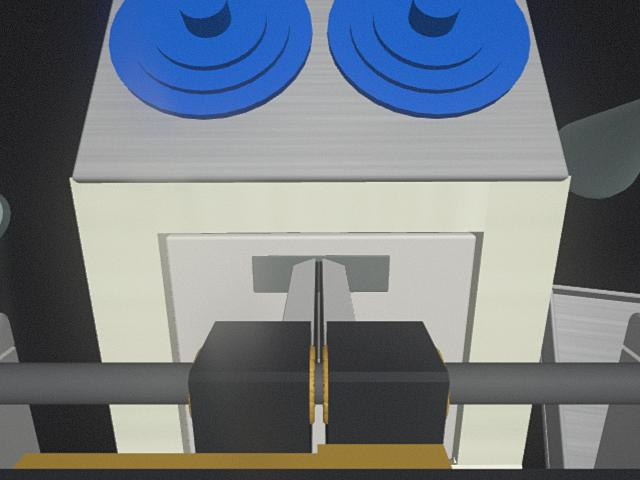

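>>> send_rows(rows=[-2.4, 0, -1.7, 0, 0, 0, 0, 1.1, 0, -1.6, 0, 0, 0, 0, 1.1, 0, -1.6, 0, 0, 0, 0, 0.6, 0, -0.8, 0, 0, 0, 0, 0.6, 0, -0.8, 0, 0, 0, 0, 0.6, 0, -0.8, 0, 0, 0, 0, 0.6, 0, -0.8, 0, 0, 0, 0, 0, 0, 0, 0, 0, 0, 0])

```text
time: 4.35
tool_pos: [0.5686, -0.0469, 0.1536]
ee_rot: [-2.535, -0.001, -1.612]
wrist_force: [-6.5, -0.3, 4.0]
width: 0.0007
```

```bash
python3 k.py
```

```text
off along n 0.02508088793599965 u -4.222926384572818 y 0.9743396172540788 Fn 6.973621550414984
```

>>> send_rows(rows=[0.6, 0, -0.8, 0, 0, 0, 0, 0, 0, 0, 0, 0, 0, 0, 0.6, 0, -0.8, 0, 0, 0, 0, 0, 0, 0, 0, 0, 0, 0, 0, 0, 0, 0, 0, 0, 0, 0, 0, 0, 0, 0, 0, 0, 0, 0, 0, 0, 0, 0, 0, 0, 0, 0, 0, 0, 0, 0])

```text
time: 5.4
tool_pos: [0.5699, -0.0469, 0.1516]
ee_rot: [-2.535, -0.001, -1.613]
wrist_force: [-5.0, -0.2, 3.8]
width: 0.0003
```

```bash
python3 k.py
```

```text
off along n -2.3727152947584904 u -4.258987754712387 y 1.0033032277937302 Fn 5.920985307822062
```

View pics/w2.png

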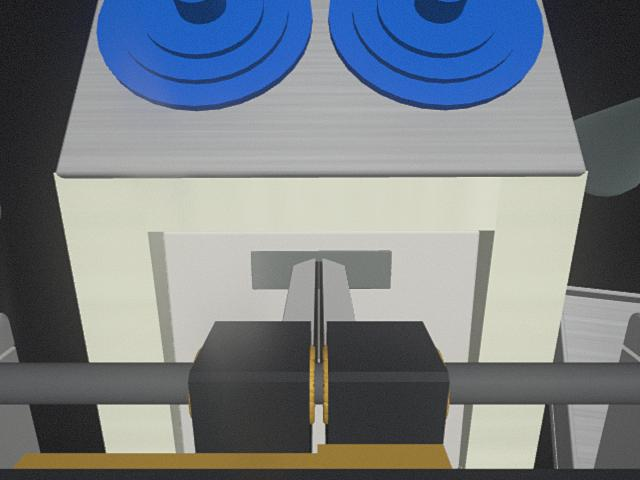

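>>> send_rows(rows=[0.6, 0, -0.8, 0, 0, 0, 0, 0.3, 0, -0.4, 0, 0, 0, 0, -10, 0.4, 14.3, 0, 0, 0, 0, -28.7, 1.2, 41, 0, 0, 0, 0, -28.7, 1.2, 41, 0, 0, 0, 0, -20, 0.8, 28.6, 0, 0, 0, 0, 0, 0, 0, 0, 0, 0, 0, 0, 0, 0, 0, 0, 0, 0])

```text
time: 6.45
tool_pos: [0.4838, -0.0431, 0.2734]
ee_rot: [-2.536, -0.0, -1.613]
wrist_force: [1.1, -0.5, -0.9]
width: 0.0007
```

```bash
python3 k.py
```

```text
off along n 146.89619395783808 u -5.037276421105233 y 1.0072358498337848 Fn -1.3568228380905778
```

View pics/w2.png

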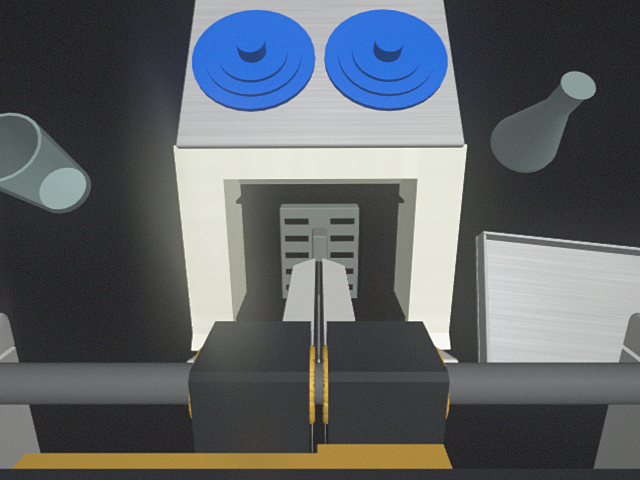

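>>> send_rows(rows=[0, 0, 0, 0, 0, 0, 1, 0, 0, 0, 0, 0, 0, 1, 0, 0, 0, 0, 0, 0, 1, 0, 0, 0, 0, 0, 0, 1, 0, 0, 0, 0, 0, 0, 1, 0, 0, 0, 0, 0, 0, 1, 0, 0, 0, 0, 0, 0, 1, 0, 0, 0, 0, 0, 0, 1])

```text
time: 7.5
tool_pos: [0.4837, -0.0432, 0.2755]
ee_rot: [-2.534, -0.001, -1.613]
wrist_force: [-0.7, -0.5, 0.1]
width: 0.0772
```

```bash
python3 - <<'E'
from h import *
o=get_obs();print(o["tool_pos"],o["ee_rot"],o["time"],o["width"])
c=snapshot("wrist")["color"][:,:,::-1]; cv2.imwrite("pics/w3.png",c)
cv2.imwrite("pics/w3c.png",cv2.resize(c[150:350,200:440],None,fx=3.3,fy=3,interpolation=cv2.INTER_CUBIC) if 0 else cv2.resize(c[170:350,220:420],None,fx=3.3,fy=3.3,interpolation=cv2.INTER_CUBIC))
c=snapshot("top")["color"][:,:,::-1]; cv2.imwrite("pics/t3.png",cv2.resize(c[120:420,240:540],None,fx=2,fy=2))
c=snapshot("scene")["color"][:,:,::-1]; cv2.imwrite("pics/s3.png",c)
E
```

```text
[ 0.4837 -0.0432  0.2755] [-2.5338 -0.0009 -1.6127] 7.5 0.07724090161189352
```

View pics/w3c.png

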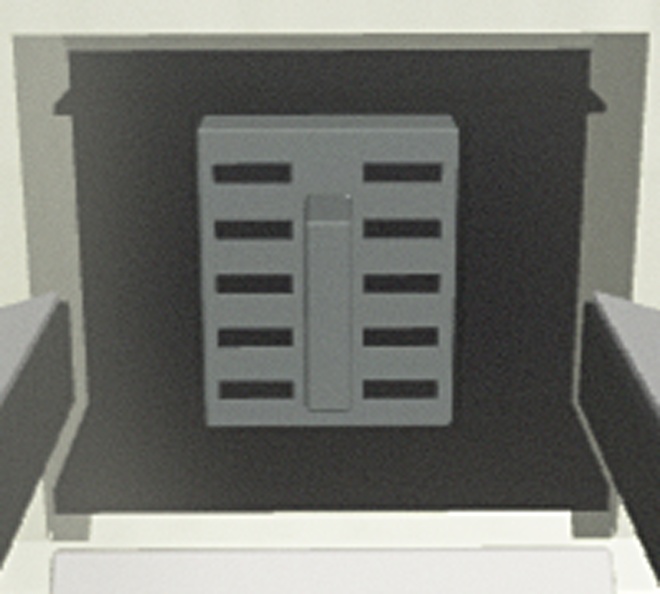

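View pics/s3.png

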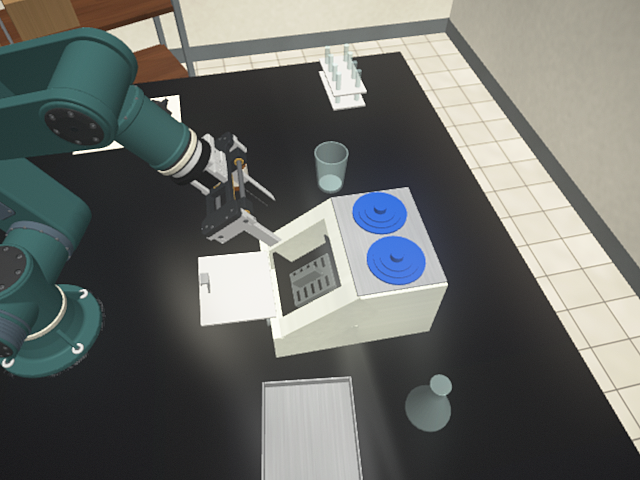

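View pics/t3.png

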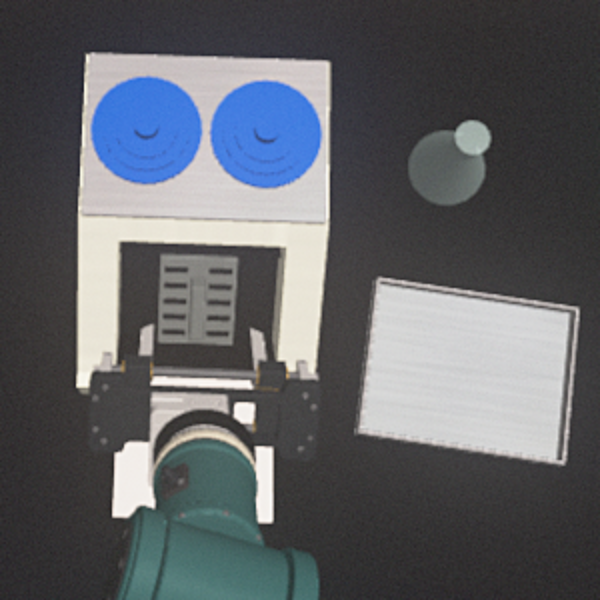

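```bash
python3 - <<'E'
from h import *
pad=np.array([.572,-.048,.156])
o=get_obs(); R=Ro.from_euler('xyz',o["ee_rot"]).as_matrix(); s=snapshot("wrist"); M=s["T_tool_cam"]
def cast(p,off):
    p=(np.array(p,float)+.5)/3.3-.5+[220,170]
    d=(R@M[:3,:3]@np.linalg.inv(s["intrinsics"])@np.c_[p,np.ones(len(p))].T).T
    C=o["tool_pos"]+R@M[:3,3]; P0=pad+off*n
    return C+d*(((P0-C)@n)/(d@n))[:,None]
X=cast([(306,222),(351,222),(351,410),(306,410)],-.0195); print(X,X.mean(0)); print(np.linalg.norm(X[0]-X[1]),np.linalg.norm(X[1]-X[2]))
Y=cast([(198,128),(459,128),(452,425),(206,425)],-.0495); print(Y,Y.mean(0)+.03*n); print(np.linalg.norm(Y[0]-Y[1]),np.linalg.norm(Y[1]-Y[2])); e=Y[0]-Y[1];print(np.degrees(np.arctan2(-e[0],e[1])))
f=X.mean(0); print("fin uyn rel pad",(f-pad)@u,(f-pad)@yb)
to(f-.027*n,Rt); to(f+.03*n,Rt)
E
```

```text
[[ 0.5526 -0.0415  0.1184]
 [ 0.5521 -0.0543  0.1184]
 [ 0.5042 -0.0527  0.0849]
 [ 0.5047 -0.0393  0.0849]] [ 0.5284 -0.047   0.1017]
0.01280424638229842 0.05852057065917139
[[ 0.5878 -0.0099  0.1055]
 [ 0.5845 -0.0889  0.1056]
 [ 0.5036 -0.0861  0.0489]
 [ 0.507  -0.0065  0.0488]] [ 0.5285 -0.0471  0.1018]
0.07906411774034676 0.09875839462456495
-2.402807712438382
fin uyn rel pad -0.06690961352955774 -0.0008733888526461587
t 7.7 pos [ 0.4837 -0.0432  0.2754] d_mm [  60.1683   -4.4342 -195.8864] rv [ 0.043  -0.1789 -0.1051] F [0.3775 0.6976 0.1692] w 0.09206187476211082
t 7.7 pos [ 0.4837 -0.0432  0.2754] d_mm [  27.5042   -3.0081 -149.192 ] rv [ 0.043  -0.1789 -0.1051] F [0.3775 0.6976 0.1692] w 0.09206187476211082
```

>>> send_rows(rows=[4, -0.8, -37, 0, 0, 0, 1, 7, -0.8, -37, 0, 0, 0, 1, 8, -0.8, -37, 0, -0.1, 0, 1, 8.5, -0.6, -38, 0, 0, 0, 1, 0, 0, 0, 0, 0, 0, 1, 0, 0, 0, 0, 0, 0, 1, 0, 0, 0, 0, 0, 0, 1, 0, 0, 0, 0, 0, 0, 1])

```text
time: 8.7
tool_pos: [0.512, -0.0465, 0.1285]
ee_rot: [-2.529, -0.002, -1.613]
wrist_force: [0.2, 0.3, -0.2]
width: 0.094
```

```bash
python3 - <<'E'
from h import *
f=np.array([.5284,-.047,.1017])
to(f-.026*n,Rt)
q,c=wpix([f+i*.007*yb+j*.03*u for i in(-1,1) for j in(-1,1)]); c=c[:,:,::-1].copy(); print(q)
for p in q: cv2.circle(c,tuple(int(round(v)) for v in p),2,(0,0,255),-1)
cv2.imwrite("pics/w4.png",c)
E
```

```text
t 8.7 pos [ 0.512  -0.0465  0.1285] d_mm [ 31.3061  -1.1668 -48.1406] rv [ 0.0959  0.0985 -0.1018] F [ 0.1593  0.267  -0.1633] w 0.09402338306151506
[[327.9581 303.919 ]
 [328.9075 205.826 ]
 [304.5106 303.8696]
 [303.7399 205.7698]]
```

View pics/w4.png

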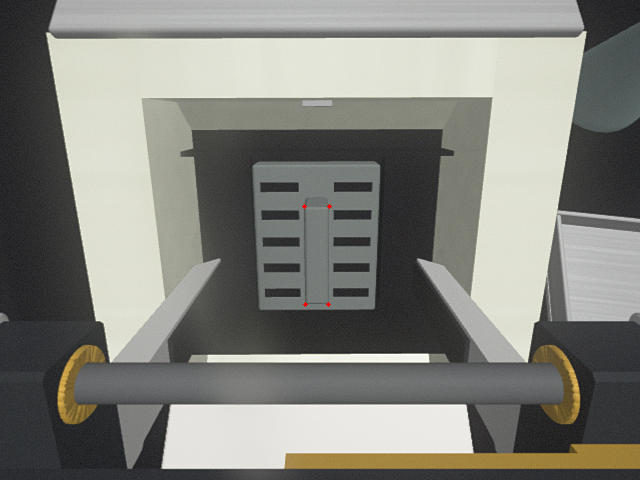

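>>> send_rows(rows=[8, -0.3, -12, 0, 0, 0, 1, 8, -0.3, -12, 0, 0, 0, 1, 8, -0.3, -12, 0, 0, 0, 1, 4, -0.2, -6, 0, 0, 0, 1, 3, -0.1, -5.5, 0, 0, 0, 1, 0, 0, 0, 0, 0, 0, 1, 0, 0, 0, 0, 0, 0, 1, 0, 0, 0, 0, 0, 0, 1])

```text
time: 9.75
tool_pos: [0.5424, -0.0475, 0.0796]
ee_rot: [-2.531, -0.001, -1.613]
wrist_force: [0.7, 0.1, -0.3]
width: 0.094
```

```bash
python3 - <<'E'
from h import *
f=np.array([.5284,-.047,.1017])
to(f-.026*n,Rt)
q,c=wpix([f]); cv2.imwrite("pics/w5.png",c[:,:,::-1])
E
```

```text
t 9.75 pos [ 0.5424 -0.0475  0.0796] d_mm [ 0.8628 -0.1419  0.8107] rv [ 0.0606 -0.0148 -0.1009] F [ 0.6759  0.0707 -0.3155] w 0.09403735439969127
```

View pics/w5.png

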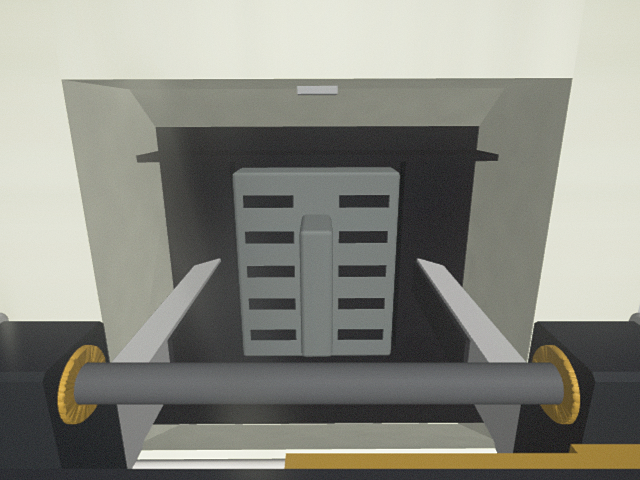

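Tips straddle the fin (column 317), with no contact force. Close.

>>> send_rows(rows=[0, 0, 0, 0, 0, 0, 0.5, 0, 0, 0, 0, 0, 0, 0.2, 0, 0, 0, 0, 0, 0, 0, 0, 0, 0, 0, 0, 0, 0, 0, 0, 0, 0, 0, 0, 0, 0, 0, 0, 0, 0, 0, 0, 0, 0, 0, 0, 0, 0, 0, 0, 0, 0, 0, 0, 0, 0])

```text
time: 10.8
tool_pos: [0.5422, -0.0474, 0.0789]
ee_rot: [-2.532, -0.001, -1.613]
wrist_force: [0.0, -0.1, -0.3]
width: 0.0173
```

>>> send_rows(rows=[0, 0, 0, 0, 0, 0, 0, 0, 0, 0, 0, 0, 0, 0, 0, 0, 0, 0, 0, 0, 0, -1.7, 0.1, 2.5, 0, 0, 0, 0, -2.9, 0.1, 4.1, 0, 0, 0, 0, -4.6, 0.2, 6.6, 0, 0, 0, 0, -4.6, 0.2, 6.6, 0, 0, 0, 0, 0, 0, 0, 0, 0, 0, 0])

```text
time: 11.8
tool_pos: [0.528, -0.0469, 0.0993]
ee_rot: [-2.532, -0.001, -1.613]
wrist_force: [0.7, 0.9, -0.9]
width: 0.0136
```

```bash
python3 - <<'E'
from h import *
f=np.array([.5284,-.047,.1017])
to(f-.026*n,Rt)
q,c=wpix([f]); cv2.imwrite("pics/w6.png",c[:,:,::-1])
E
```

```text
t 11.8 pos [ 0.528  -0.0469  0.0993] d_mm [ 15.3412  -0.7675 -18.8692] rv [ 0.0621 -0.0725 -0.1038] F [ 0.683   0.8713 -0.9397] w 0.013640891987131688
```

View pics/w6.png

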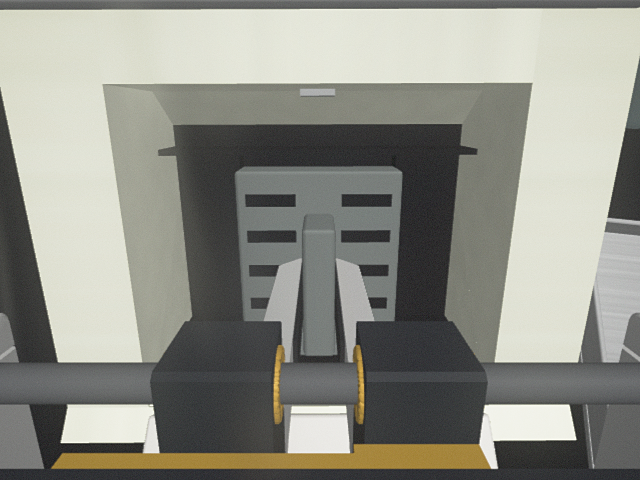

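>>> send_rows(rows=[-5.7, 0.2, 8.2, 0, 0, 0, 0, -11.5, 0.5, 16.4, 0, 0, 0, 0, -14.3, 0.6, 20.5, 0, 0, 0, 0, -14.3, 0.6, 20.5, 0, 0, 0, 0, -14.3, 0.6, 20.5, 0, 0, 0, 0, -11.5, 0.5, 20.5, 0, 0, 0, 0, -4, -2, 20, 0, 0, 0, 0, 0, -10, 15, 0, 0, 0, 0])

```text
time: 12.85
tool_pos: [0.4519, -0.0555, 0.2404]
ee_rot: [-2.534, -0.001, -1.611]
wrist_force: [-0.5, 0.9, -2.6]
width: 0.0138
```

```bash
python3 - <<'E'
from h import *
Y=Ro.from_euler('z',np.radians(-8.6)).as_matrix()
Rd=np.c_[-Y[:,1],-Y[:,0],[0,0,-1]]
to([.4805,-.3391,.15],Rd)
q,c=wpix([0,0,0]); cv2.imwrite("pics/w7.png",c[:,:,::-1])
E
```

```text
t 12.85 pos [ 0.4519 -0.0555  0.2404] d_mm [  28.6289 -283.5736  -90.3941] rv [ 3.3642 34.691  -6.1022] F [-0.5193  0.8539 -2.6061] w 0.013839189505567775
```

View pics/w7.png

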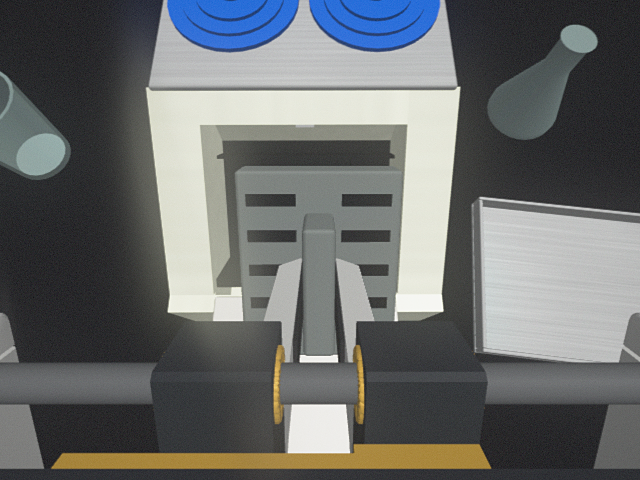

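>>> send_rows(rows=[0, -20, 0, 0.42, 4.33, -0.76, 0, 4, -35, 0, 0.42, 4.33, -0.76, 0, 4, -40, 0, 0.42, 4.33, -0.76, 0, 4, -44, 0, 0.42, 4.33, -0.76, 0, 5, -44, 0, 0.42, 4.33, -0.76, 0, 5, -44, -5, 0.42, 4.33, -0.76, 0, 5, -36, -15, 0.42, 4.33, -0.76, 0, 2, -20, -20, 0.42, 4.33, -0.76, 0])

```text
time: 13.9
tool_pos: [0.4819, -0.3416, 0.1987]
ee_rot: [3.141, -0.0, -1.724]
wrist_force: [-0.5, 0.9, -3.2]
width: 0.0139
```

```bash
cat > m.py <<'E'
from h import *
import sys
Y=Ro.from_euler('z',np.radians(-8.6)).as_matrix()
Rd=np.c_[-Y[:,1],-Y[:,0],[0,0,-1]]
to([.4805,-.3391,.031],Rd)
for k in ("wrist","scene","top"): cv2.imwrite(f"pics/{k}_{sys.argv[1]}.png",snapshot(k)["color"][:,:,::-1])
E
python3 m.py 8
```

```text
t 13.9 pos [ 0.4819 -0.3416  0.1987] d_mm [  -1.4057    2.4549 -167.7018] rv [ 0.0243 -0.0193  0.2011] F [-0.5466  0.9149 -3.1512] w 0.013866884260315989
```

View pics/wrist_8.png

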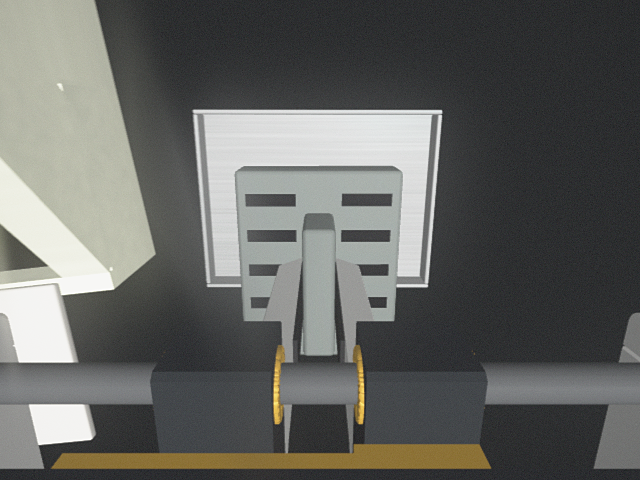

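View pics/scene_8.png

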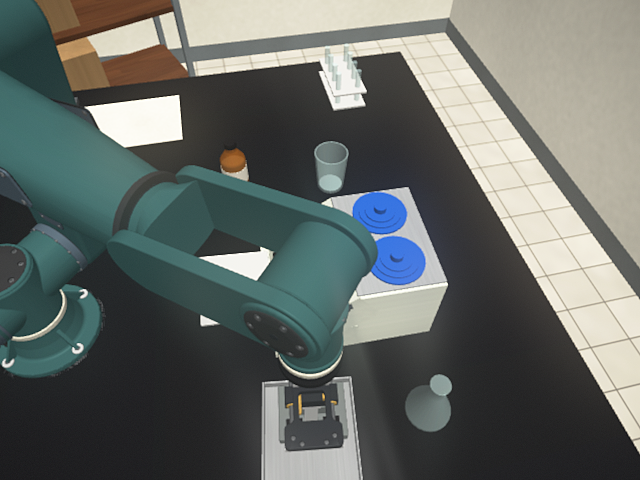

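>>> send_rows(rows=[-0.7, 1, -15, 0, 0, 0, 0, -0.7, 1, -25, 0, 0, 0, 0, 0, 0, -28, 0, 0, 0, 0, 0, 0, -28, 0, 0, 0, 0, 0, 0, -20, 0, 0, 0, 0, 0, 0, -10, 0, 0, 0, 0, 0, 0, -4, 0, 0, 0, 0, 0, 0, 0, 0, 0, 0, 0])

```text
time: 15.05
tool_pos: [0.4807, -0.3369, 0.0712]
ee_rot: [-3.138, -0.001, -1.722]
wrist_force: [-0.1, 0.3, -2.8]
width: 0.014
```

```bash
python3 m.py 9
```

```text
t 15.05 pos [ 0.4807 -0.3369  0.0712] d_mm [ -0.1841  -2.1845 -40.2039] rv [0.1087 0.2048 0.0373] F [-0.1321  0.2763 -2.8126] w 0.013990474552365002
```

View pics/wrist_9.png

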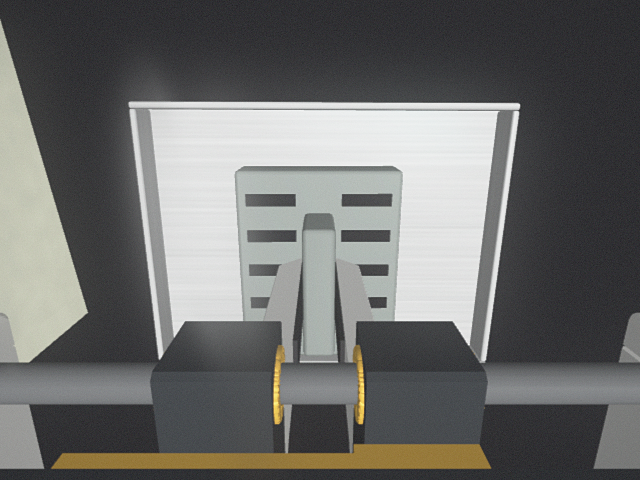

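View pics/scene_9.png

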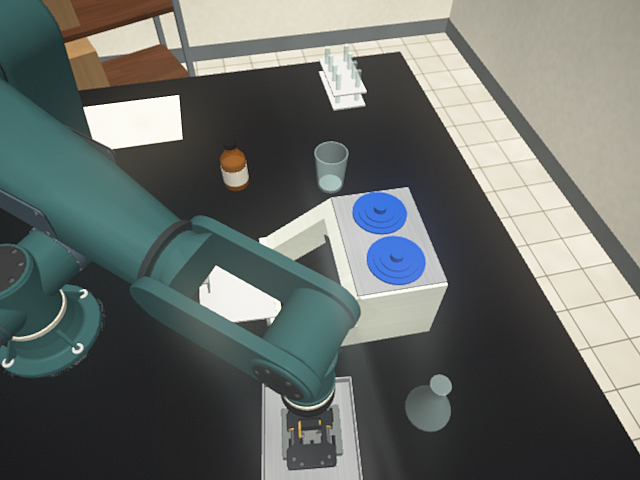

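View pics/top_9.png

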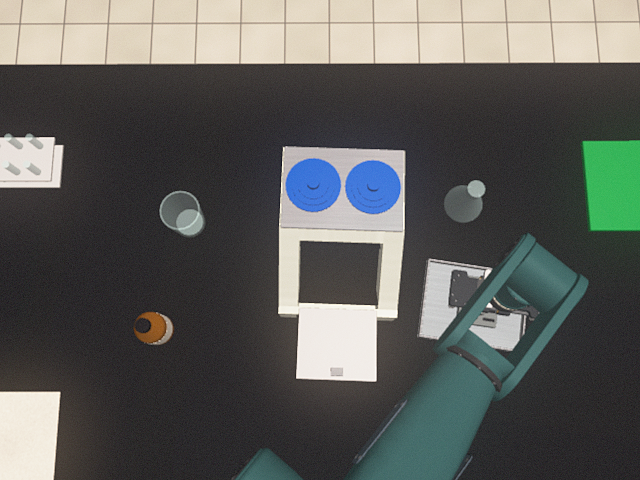

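>>> send_rows(rows=[0, -1, -10, 0, 0, 0, 0, 0, -1, -10, 0, 0.1, 0, 0, 0, 0, -8, 0, 0.1, 0, 0, 0, 0, -5, 0, 0, 0, 0, 0, 0, -3, 0, 0, 0, 0, 0, 0, -2, 0, 0, 0, 0, 0, 0, 0, 0, 0, 0, 0, 0, 0, 0, 0, 0, 0, 0])

```text
time: 16.2
tool_pos: [0.4806, -0.339, 0.0327]
ee_rot: [3.141, -0.001, -1.722]
wrist_force: [-1.0, -0.9, -2.5]
width: 0.0137
```

```bash
python3 m.py 10
```

```text
t 16.2 pos [ 0.4806 -0.339   0.0327] d_mm [-0.0647 -0.1301 -1.6711] rv [ 0.0783 -0.0413  0.0452] F [-0.9607 -0.9437 -2.4991] w 0.013673747538867636
```

View pics/wrist_10.png

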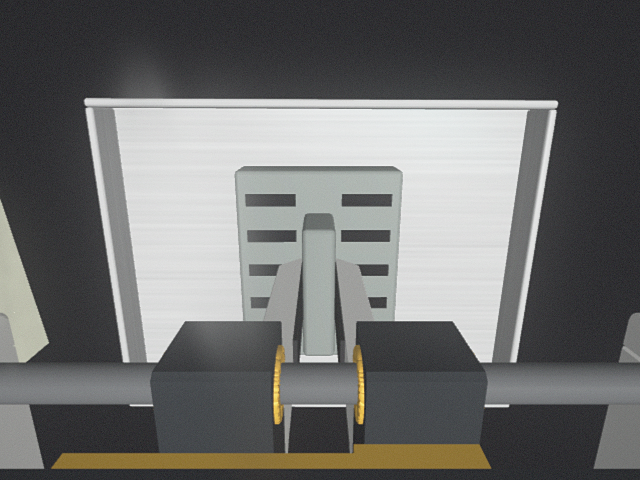

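Still carrying ~2.5 N; lower 1 mm per row.

>>> send_rows(rows=[0, 0, -1, 0, 0, 0, 0, 0, 0, -1, 0, 0, 0, 0, 0, 0, -1, 0, 0, 0, 0, 0, 0, -0.7, 0, 0, 0, 0, 0, 0, 0, 0, 0, 0, 0, 0, 0, 0, 0, 0, 0, 0, 0, 0, 0, 0, 0, 0, 0, 0, 0, 0, 0, 0, 0, 0])

```text
time: 17.35
tool_pos: [0.4804, -0.3388, 0.0287]
ee_rot: [3.141, -0.001, -1.722]
wrist_force: [-0.3, 0.7, -2.3]
width: 0.0136
```

>>> send_rows(rows=[0, 0, -0.7, 0, 0, 0, 0, 0, 0, -0.7, 0, 0, 0, 0, 0, 0, -0.6, 0, 0, 0, 0, 0, 0, 0, 0, 0, 0, 0, 0, 0, 0, 0, 0, 0, 0, 0, 0, 0, 0, 0, 0, 0, 0, 0, 0, 0, 0, 0, 0, 0, 0, 0, 0, 0, 0, 0])

```text
time: 18.35
tool_pos: [0.4804, -0.3388, 0.0266]
ee_rot: [3.141, -0.001, -1.722]
wrist_force: [0.1, -0.1, -2.6]
width: 0.0142
```

>>> send_rows(rows=[0, 0, -0.7, 0, 0, 0, 0, 0, 0, -0.7, 0, 0, 0, 0, 0, 0, -0.6, 0, 0, 0, 0, 0, 0, 0, 0, 0, 0, 0, 0, 0, 0, 0, 0, 0, 0, 0, 0, 0, 0, 0, 0, 0, 0, 0, 0, 0, 0, 0, 0, 0, 0, 0, 0, 0, 0, 0])

```text
time: 19.35
tool_pos: [0.4806, -0.3389, 0.0263]
ee_rot: [3.141, -0.002, -1.722]
wrist_force: [-1.9, 1.8, 5.6]
width: 0.0144
```

>>> send_rows(rows=[0, 0, 0.6, 0, 0, 0, 0, 0, 0, 0.4, 0, 0, 0, 0, 0, 0, 0, 0, 0, 0, 0.25, 0, 0, 0, 0, 0, 0, 0.4, 0, 0, 0, 0, 0, 0, 0.6, 0, 0, 0, 0, 0, 0, 0.6, 0, 0, 0, 0, 0, 0, 0.6, 0, 0, 0, 0, 0, 0, 0.6])

```text
time: 20.35
tool_pos: [0.4804, -0.3388, 0.0256]
ee_rot: [3.141, -0.001, -1.722]
wrist_force: [0.3, 0.4, -0.7]
width: 0.0565
```

```bash
python3 m.py 11
```

```text
t 20.35 pos [ 0.4804 -0.3388  0.0256] d_mm [ 0.0877 -0.2842  5.3894] rv [ 0.0567 -0.0685  0.0417] F [ 0.3208  0.3834 -0.6559] w 0.056494723931050886
```

View pics/wrist_11.png

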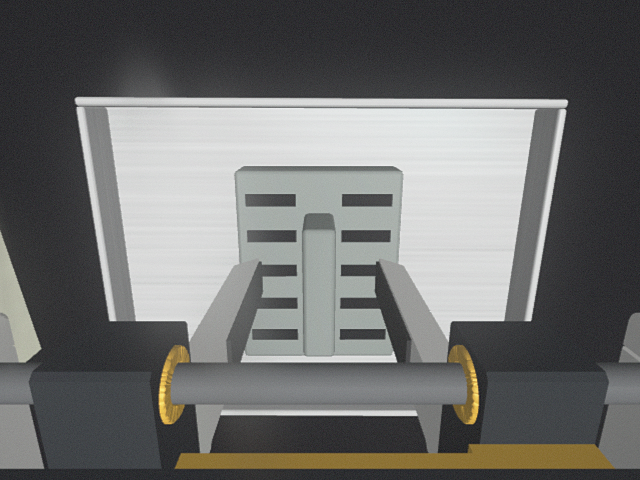

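Released and flat, fin clear on both sides. Retract upward.

>>> send_rows(rows=[0, 0, 8, 0, 0, 0, 0.6, 0, 0, 20, 0, 0, 0, 0.6, 0, 0, 35, 0, 0, 0, 0.6, 0, 0, 40, 0, 0, 0, 0.6, 0, 0, 40, 0, 0, 0, 0.6, -20, 0, 30, 0, 0, 0, 0.6, -20, 0, 20, 0, 0, 0, 0.6, 0, 0, 0, 0, 0, 0, 0.6])

```text
time: 21.5
tool_pos: [0.4406, -0.3397, 0.2219]
ee_rot: [-3.138, -0.005, -1.723]
wrist_force: [0.6, 0.2, 0.2]
width: 0.0564
```

>>> send_rows(rows=[-20, -5, 0, 0, 0, 0, 0.6, -30, -10, 0, 0, 0, 0, 0.6, -30, -10, 0, 0, 0, 0, 0.6, -20, -5, 0, 0, 0, 0, 0.6, 0, 0, 0, 0, 0, 0, 0.6, 0, 0, 0, 0, 0, 0, 0.6, 0, 0, 0, 0, 0, 0, 0.6, 0, 0, 0, 0, 0, 0, 0.6])

```text
time: 22.5
tool_pos: [0.3409, -0.3686, 0.2184]
ee_rot: [3.14, -0.001, -1.721]
wrist_force: [-0.4, 0.4, 0.0]
width: 0.0562
```

```bash
python3 m.py 12
```

```text
t 22.5 pos [ 0.3409 -0.3686  0.2184] d_mm [ 139.5522   29.4508 -187.3804] rv [ 0.0326 -0.0793 -0.0173] F [-0.352   0.396   0.0472] w 0.05623976852371723
```

View pics/scene_12.png

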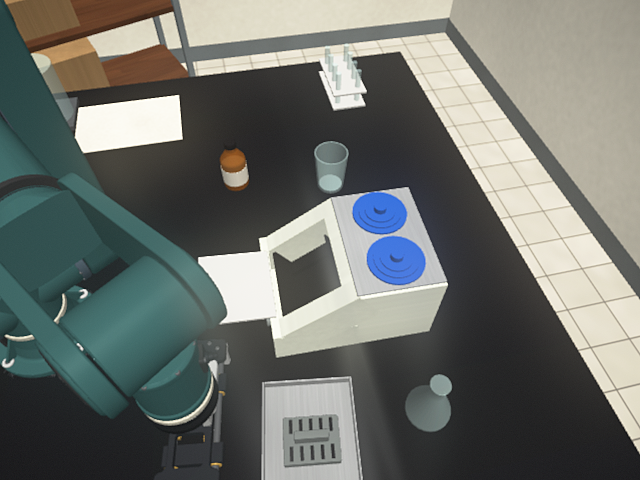

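View pics/wrist_12.png

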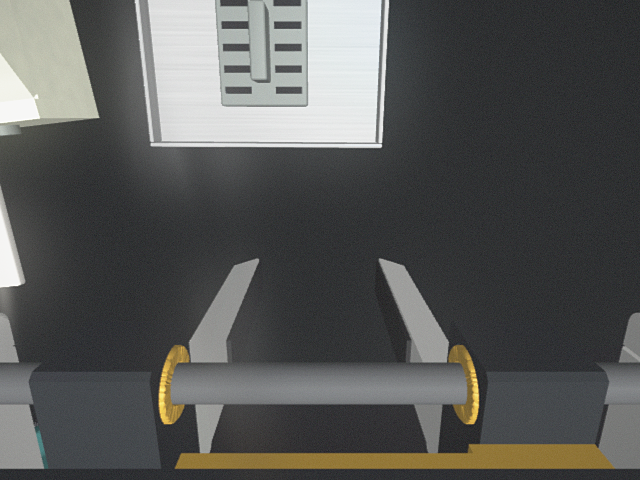

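View pics/top_12.png

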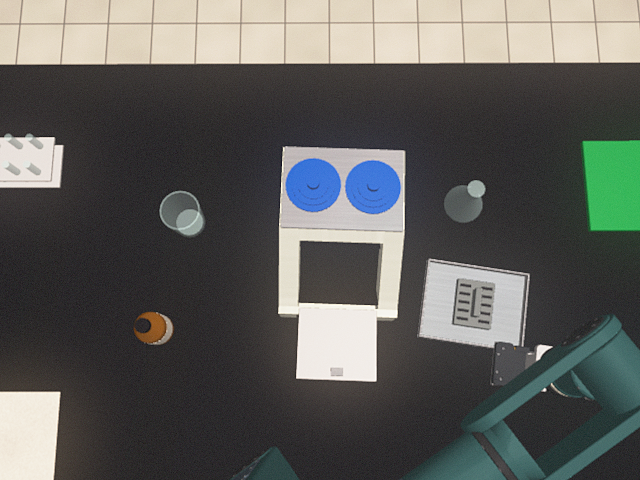

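The cassette is centred and flat in the tray, the flap is open, the glassware hasn't moved, and the arm is clear.

```bash
python3 -c "
from bench import *
close_job()"
```

```text
the job is handed in; nothing more can be done
```

I pressed the flap open, drew the cassette out of the bay by its fin and set it flat in the tray. The job was handed in after about 22.5 s, and no verdict was reported.

- **Flap:** I measured about 7 N while pressing. The force fell to about 6 N as I pressed on, which I took as the catch letting go. After I drew the finger back, the flap swung fully open, and it was still open in the last top and scene pictures.
- **Cassette:** I gripped the fin at about 14 mm opening and drew it out along the normal. I levelled it over the tray and lowered it until the wrist force showed contact, with the tool tip at 26 mm, 1 to 2 mm lower than I had worked out. Only then did I open the gripper.
- **Last checks:** The pictures show the cassette near the middle of the tray, fin up and flat. The bottle, beaker and flask look upright and unmoved, judged by eye rather than measured. The arm is clear of everything and the wrist force is about zero. No check failed.

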